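Open the bonding jig and hold its pressure leaf up

TASK

The bond in the jig has cured: take the yellow-banded weight off the hinged leaf and set it down fully home and upright in its own yellow holder on the rail, without dropping it. Then free the leaf: squeeze the two jaws of the black pressure catch together so that the leaf springs up to the red safety catch, and then squeeze that one too. Swing the leaf up by its handle, past the half-open detent, until it is wide open and nearly upright, and finish while still holding it there, without letting go; leave everything else where it stands.

Things in the scene. Friction and masses are not known exactly. Their poses are not given: they have to be found in the camera images.
- weight_yellow_mid (a point): yellow-banded steel curing weight, upright cylinder 42 mm across, 50 mm tall, about 0.5 kg, standing on the leaf (whose top is 60 mm above the table); point at its centre, 25 mm above its underside, z up. Grasped 8 to 12 mm above this point, the fingertips clear the leaf and the holder's rim
- holder_yellow_floor (a point): centre of the pocket floor of the yellow holder (block 60 x 60 mm), z up. Round pocket 48 mm across and 10 mm deep: its rim is 10 mm above this point. Three holders stand in a row along this point's y, 63 mm apart, in any order; the fingers have room at the +x and -x sides
- holder_green_floor (a point): the same point of the green holder, which is empty too but belongs to another weight
- holder_blue_floor (a point): the same point of the blue holder, occupied by the blue-banded weight
- main_tabs (a point): black pressure catch: middle between its two finger tabs at mid-height, 98 mm above the table. x from the handle to the hinge, y to the jig's left, z up. Tabs at +y and -y, outer faces 54 mm apart when hooked, about 26 mm when squeezed in; each 22 mm wide (x), 28 mm tall, tops 14 mm above this point. Squeeze them along y. It carries the pressure: once freed, the leaf rises 4 mm to the safety catch
- safety_tabs (a point): red safety catch, the same catch in red, on the other side of the handle (either may be on the left); same point, axes and sizes. It stays hooked, with the leaf springing up against it, until squeezed in
- main_l (a joint): angle of one jaw of the black pressure catch (rad): 0 out, its nose hooked over the edge of the leaf's slot; off the leaf above 0.15; 0.24 fully in. A stiff pivot (3 to 6 N on the tab): it stays wherever it is pushed; jaw at +y
- main_r (a joint): angle of one jaw of the black pressure catch (rad): 0 out, its nose hooked over the edge of the leaf's slot; off the leaf above 0.15; 0.24 fully in. A stiff pivot (3 to 6 N on the tab): it stays wherever it is pushed; jaw at -y
- safety_l (a joint): angle of one jaw of the red safety catch (rad): 0 out, its nose hooked over the edge of the leaf's slot; off the leaf above 0.15; 0.24 fully in. A stiff pivot (3 to 6 N on the tab): it stays wherever it is pushed; jaw at +y
- safety_r (a joint): angle of one jaw of the red safety catch (rad): 0 out, its nose hooked over the edge of the leaf's slot; off the leaf above 0.15; 0.24 fully in. A stiff pivot (3 to 6 N on the tab): it stays wherever it is pushed; jaw at -y
- leaf (a joint): angle of the aluminium leaf (rad): 0 closed and level, grows as the handle swings up and over, away from the robot; stop at 1.45. Freed of both catches it floats at about 0.07. About 3 N lift it at the handle; it falls back when let go. A ball detent is met at 0.3, stiffest at 0.4 (some 3 N more at the handle) and passed at 1.0; let go above it, the leaf sinks and rests on it at 0.8 to 0.95. Wide open: above 1.25
- leaf_hinge (a point): middle of the leaf's hinge axis, 56 mm above the table; turns with the leaf: y along the axis, -x points from the hinge to the handle. With the leaf closed x and y are level and z is up
- grip_mid (a point): middle of the leaf's handle: black round sleeve 18 mm across, 86 mm long along y, turning freely on its bar, 195 mm from the hinge axis, with a gap of 36 mm to the leaf's front edge; 56 mm above the table when closed. It swings on a circle of 195 mm radius about the hinge, and can be pinched from above across its length, fingers pointing down all the way up
- weight_blue: blue-banded curing weight standing in the blue holder
- weight_green: green-banded curing weight standing on a dark steel plate with a curing strip
- cartridge: white adhesive cartridge, 52 mm across, 163 mm tall, upright
- spanner: steel spanner 160 mm long lying flat
- cleaner: white cleaner bottle with red cap, 60 mm across, 150 mm tall, upright
- nozzle_cup: grey cup, 76 mm across, 75 mm tall, with three thin nozzles standing up to 120 mm
- strips: stack of four aluminium strips 100 x 26 x 12 mm lying flat
Things that resemble listed ones, but are neither listed nor needed, are in the scene too. What is shaped like the part that bears weight_yellow_mid but brown is not meant.

How it is judged (in metres and radians):
On the way, in this order (a step that is already met when the one before it is completed fails the run):
1. the yellow weight stands home in the yellow holder, released (horizontal distance between weight_yellow_mid and holder_yellow_floor below 0.006 m and z of weight_yellow_mid in the frame of holder_yellow_floor below 0.0275 m and angle between weight_yellow_mid's own z axis and vertical below 0.06 rad and contact force between the fingers and weight_yellow below 0.1 N), for 0.2 s.
2. both jaws of the black pressure catch are squeezed in and the leaf has risen from it (value of joint each of main_l, main_r above 0.14 rad and value of joint leaf above 0.015 rad), for 0.1 s.
3. both jaws of the red safety catch are squeezed in and the leaf has risen from it (value of joint each of safety_l, safety_r above 0.14 rad and value of joint leaf above 0.045 rad), for 0.1 s.
4. the leaf is swung past its detent (value of joint leaf above 1.03 rad), for 0.05 s.
At the end, for the whole second after the job is handed in: the leaf is held still by the gripper's fingers (contact over 0.3 N) above 1.25 rad, all four jaws are in (over 0.14 rad), and the yellow weight stands released in the yellow holder: within 6 mm of its centre, its underside within 2.5 mm of the pocket floor, tilted less than 0.06 rad (all of step 1 and value of joint leaf above 1.25 rad and velocity of joint leaf between -0.06 and 0.06 rad/s and contact force between the fingers and leaf above 0.3 N and value of joint each of main_l, main_r, safety_l, safety_r above 0.14 rad and value of joint each of leaf, leaf above 1 rad); the arm keeps its last pose, push and grip.
It fails at once if the yellow weight is dropped or thrown (moves faster than 0.5 m/s out of the fingers) (contact force between the fingers and weight_yellow below 0.1 N and linear speed of weight_yellow above 0.5 m/s).
It fails at once if a bystander (another weight, cartridge, spanner, bottle, cup, strips) is shifted more than 30 mm or knocked over (distance of any of weight_blue, weight_green, cartridge, spanner, cleaner, nozzle_cup, strips from where it was at the start of the episode above 0.03 m or angle between any of weight_blue, weight_green, cartridge, spanner, cleaner, nozzle_cup, strips's own z axis and vertical above 0.5 rad).
It also fails if it takes over 64 s, if anything falls off the work surface, if the arm or the gripper's body presses on something with over 40 N, if the wrist force passes 120 N, or if a joint passes its speed limit or range.

ROBOT

A 6-joint arm with a two-finger parallel gripper is mounted at the origin on the work surface. World frame = base frame: x ahead of the robot, y to its left, z up, the work surface at z = 0. Lengths are in m, angles in degrees, forces in N, time in s.
With the tool pointing down it reaches from about 0.4 to 0.825 m from the base axis. Payload 7 kg.
Tool frame: the origin (TCP) lies midway between the tips of the shut fingers; the grasp point (between the pads) lies 19 mm behind it; z points along the fingers, y is the line along which they close (so a half turn about z gives the same grasp; the last joint's range is limited). The gripper opens to 88 mm and grips with 3 to 60 N. Pads are 19 mm wide; open, the fingers measure 130 mm over their backs; the gripper's body (78 mm by 193 mm) begins 47 mm behind the grasp point.
Start: joints at [-55.457, 20.546, 0.682, 0, -70.136, -16.507], TCP at [0.209, -0.642, 0.227] pointing down, gripper open.
Joint ranges: [-176.03, 176.03], [-82.01, 121.73], [-58.28, 71.71], [-173.87, 95.51], [-174.79, -0.11], [-173.66, 173.66]. Speed limits (degrees/s): [136.94, 136.94, 172.46, 180, 180, 180].

INTERFACE

Orientations are given as a 3x3 rotation matrix whose columns are the frame's x, y, z axes.
In Python, from rig import robot gives the robot as it stands. Calls block until the motion is done:
- robot.goto(position, orientation): joint-space move of the TCP to a pose.
- robot.servo_line(position, ori=None, speed=0.15): straight line of the TCP; ori=None keeps the orientation; speed is the mean speed in m/s.
- robot.movej(angles): joint-space move.
- robot.move_gripper(opening): opening from 0.0 (shut) to 1.0 (fully open); the grip force is fixed at half the most; returns when the fingers have stopped.
- robot.dwell(seconds).
- robot.ik(position, orientation): joint angles nearest the present ones, or None.
- robot.grab_frame(name): name is "side" or "top" or "wrist"; returns (picture, depth): 480x640x3 uint8, red, green, blue; 480x640 float32, m along the optical axis (not along the pixel's ray), 0 where there is no reading.
- robot.camera_info(name): a dict with "vfov" (degrees; the focal length in pixels is half the picture's height over the tangent of half this angle, whatever the lens; pixels are square), "cx", "cy" (the principal point, pixels), "view" (4x4, takes a point from world to camera coordinates); the wrist camera has in their place "T_tool_cam" (4x4, takes a point from camera to tool coordinates, whose origin is the TCP and whose axes are the flange's). Camera axes: x right, y down, z forward; pixel columns grow to the right and rows downward; lengths in m; the calibration is good to about 2 mm. A picture is of the moment at which its call begins: read the wrist's pose just before it. camera_info takes no time and is no camera call.
A pose or a line that the arm cannot do raises robot.Unreachable and nothing moves.
- robot.job_done(): hands the job in; it is judged then, once.
Readings, each from a call of its own:
- robot.read_t(): time.
- robot.read_qpos(): joint angles.
- robot.read_qvel(): joint speeds.
- robot.read_effort(): joint torques, N m.
- robot.read_position(): TCP position.
- robot.read_tcp_rot(): TCP orientation.
- robot.read_force(): force on the tool from outside, world axes, zero at the start.
- robot.read_ft_torque(): the same for the moment, N m.
- robot.read_grip_width(): opening from 0.0 (shut) to 1.0 (fully open).
- robot.read_finger_force(): force on a finger pad.
Only numpy, scipy, OpenCV 4.12 (cv2) and the standard library are available. Lean on these libraries where they do the work, as an engineer would, in place of code of your own. Each camera call takes 0.05 s, during which the arm holds its last target. There are 200 camera calls.

## Working session

There is one attempt and no reset: what is moved stays moved. The work goes in short steps, each a Python script; the robot and the scene stay as the last script left them, time stands still between calls to the robot, and variables do not carry over. Pictures are saved under pics/ and viewed, at most 10 in all, crops included, and the job is handed in when it is done.

```bash
ls; mkdir -p pics
cat > h.py <<'E'
import numpy as np, cv2
from rig import robot
def K(n):
    c=robot.camera_info(n); f=240/np.tan(np.radians(c['vfov'])/2); return c,f
def Twc(n):
    c=robot.camera_info(n)
    if n!='wrist': return np.linalg.inv(np.array(c['view']))
    T=np.eye(4);T[:3,:3]=robot.read_tcp_rot();T[:3,3]=robot.read_position()
    return T@np.array(c['T_tool_cam'])
def grab(n,fn=None):
    T=Twc(n);im,d=robot.grab_frame(n)
    if fn: cv2.imwrite('pics/'+fn,im[:,:,::-1])
    np.savez('%s.npz'%(fn or n),im=im,d=d,T=T)
    return im,d,T
def ray(n,T,u,v,z):
    c,f=K(n); r=T[:3,:3]@np.array([(u-c['cx'])/f,(v-c['cy'])/f,1]); o=T[:3,3]
    return o+r*(z-o[2])/r[2]
def cloud(n,d,T):
    c,f=K(n); v,u=np.mgrid[:480,:640]
    P=np.stack([(u-c['cx'])/f*d,(v-c['cy'])/f*d,d],-1)
    return P@T[:3,:3].T+T[:3,3]
E
python3 - <<'E'
from h import *
for n in ('top','side'):
    im,d,T=grab(n,n+'0.png'); c,f=K(n); print(n,c,f,T[:3,3].round(3),(d==0).mean())
print(robot.camera_info('wrist'))
E
```

```text
pics
top {'vfov': 54.6793216651396, 'cx': 313.71971191035647, 'cy': 239.95614567009738, 'view': array([[ 0.0198653 , -0.99969618,  0.01459137, -0.02412401],
       [-0.98170147, -0.02226808, -0.18911994,  0.5597887 ],
       [ 0.1893874 , -0.01056744, -0.98184558,  1.08310147],
       [ 0.        ,  0.        ,  0.        ,  1.        ]])} 464.20279122527455 [ 0.345 -0.     1.17 ] 0.004202473958333334
side {'vfov': 57.15401121381029, 'cx': 310.6047349027402, 'cy': 241.09585857906697, 'view': array([[-0.77517044, -0.63167565, -0.00983157,  0.43875301],
       [-0.4637104 ,  0.57948057, -0.67020515,  0.30670218],
       [ 0.42904948, -0.51496422, -0.74211077,  0.84264438],
       [ 0.        ,  0.        ,  0.        ,  1.        ]])} 440.6117863324957 [0.121 0.533 0.835] 0.0040885416666666665
{'vfov': 58.64088431965539, 'cx': 316.8242459110753, 'cy': 240.88566604313738, 'T_tool_cam': array([[-2.87014035e-05, -9.69266191e-01, -2.46014329e-01,
         6.64956295e-02],
       [ 9.99999936e-01,  5.97977092e-05, -3.52261187e-04,
        -7.58489450e-04],
       [ 3.56145952e-04, -2.46014323e-01,  9.69266127e-01,
        -1.58138155e-01],
       [ 0.00000000e+00,  0.00000000e+00,  0.00000000e+00,
         1.00000000e+00]])}
```

View pics/top0.png

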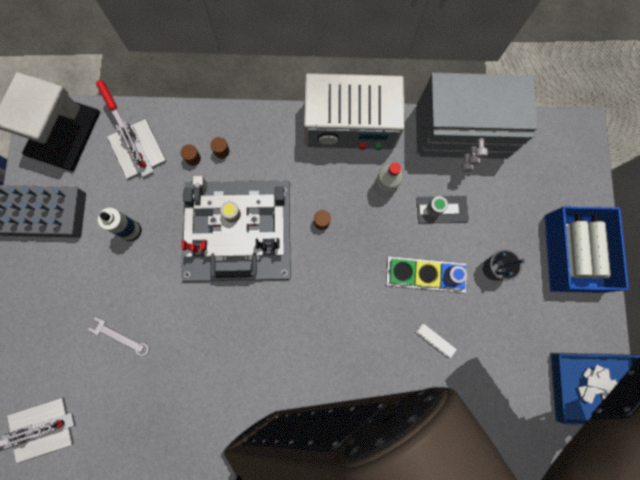

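View pics/side0.png

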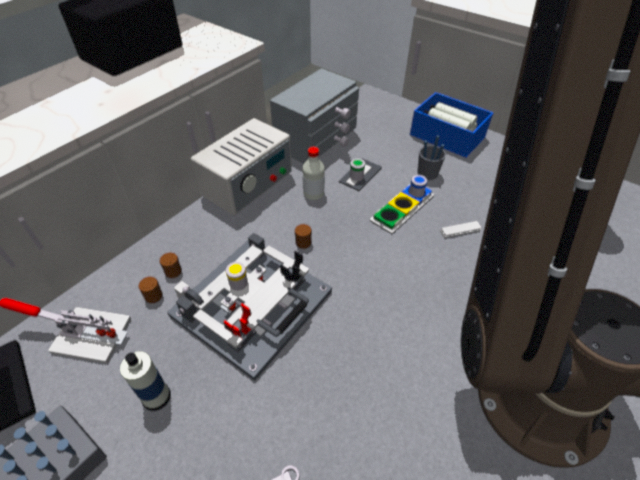

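The top view shows the jig at about (235,230). The yellow weight is at (230,211), the black catch at (267,245), the red catch at (194,246) and the handle at (236,268). The holders are green (403,271), yellow (428,273) and blue (456,275, occupied).

Possible mix-ups for the yellow weight are the brown cylinders at (190,155), (219,147) and (321,220), the green weight at (438,206) and the blue weight at (456,273). I choose (230,211), the one with the yellow cap standing on the leaf.

Run:
```python
from h import *
z=np.load('top0.png.npz');im,d,T=z['im'],z['d'],z['T']
P=cloud('top',d,T); hsv=cv2.cvtColor(im,cv2.COLOR_RGB2HSV)
def blobs(name,lo,hi,roi):
    m=cv2.inRange(hsv,lo,hi);k=np.zeros_like(m);x0,y0,x1,y1=roi;k[y0:y1,x0:x1]=m[y0:y1,x0:x1]
    v,u=np.nonzero(k);print(name,len(u),u.mean().round(1),v.mean().round(1),np.median(P[k>0],0).round(4));return u.mean(),v.mean()
u=blobs('ywt',(22,120,100),(35,255,255),(215,195,245,225));print(ray('top',T,*u,.11))
for n,lo,hi in(('yh',(20,120,80),(35,255,255)),('gh',(45,100,50),(85,255,255)),('bh',(100,100,60),(130,255,255))):
    u=blobs(n,lo,hi,(380,250,475,300));print(ray('top',T,*u,.03))
u=blobs('red',(0,150,80),(8,255,255),(175,230,215,260));print(ray('top',T,*u,.11))
for nm,(a,b) in dict(red=(194,246),blk=(267,245),h1=(218,268),h2=(255,268),hin=(236,200)).items():print(nm,ray('top',T,a,b,.06),P[b,a])
a=cv2.resize(im[165:290,165:310],None,fx=5,fy=4.6*1.0,interpolation=cv2.INTER_CUBIC);cv2.imwrite('pics/crop1.png',a[:,:,::-1])
```

```text
ywt 80 228.6 209.2 [0.6178 0.1888 0.1135]
[0.61842878 0.18967555 0.11      ]
yh 334 427.5 274.0 [ 0.4842 -0.298   0.0234]
[ 0.48531628 -0.29573242  0.03      ]
gh 310 403.0 271.6 [ 0.4905 -0.2387  0.0235]
[ 0.49000908 -0.23495778  0.03      ]
bh 324 451.7 276.5 [ 0.4782 -0.3529  0.0254]
[ 0.48042759 -0.35564727  0.03      ]
red 124 193.5 245.8 [0.5322 0.2768 0.0899]
[0.52934783 0.26578945 0.11      ]
red [0.53748298 0.27715306 0.06      ] [0.53601541 0.27503948 0.068456  ]
blk [0.54391067 0.1009269  0.06      ] [0.55027993 0.10416359 0.02448605]
h1 [0.48521962 0.21612463 0.06      ] [0.48997007 0.22344833 0.02243341]
h2 [0.48714926 0.12752346 0.06      ] [0.48701779 0.1274054  0.0610256 ]
hin [0.65505082 0.18174491 0.06      ] [0.6540969  0.18118529 0.06341291]
```

View pics/crop1.png

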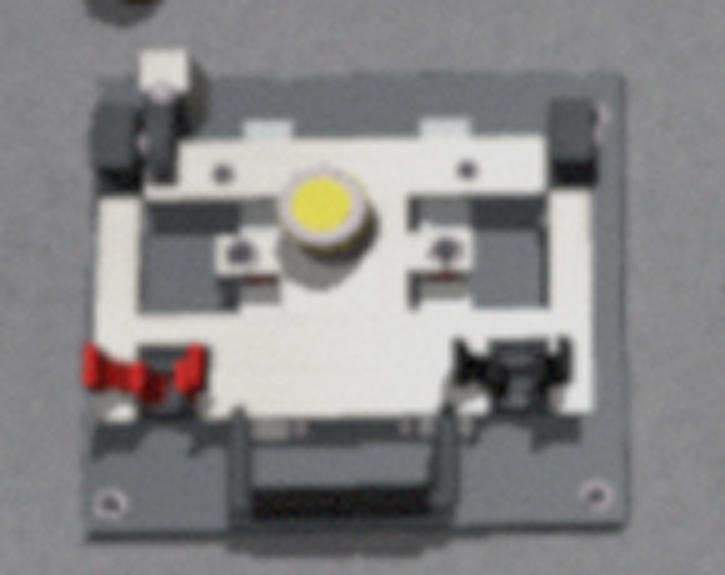

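The crop confirms the choice: yellow cap at crop (322,205), standing on the white leaf. The red catch is at crop (148,370), the black one at (515,370) and the handle sleeve at (340,500). Next I move above the weight and take a wrist look.

```bash
cat >> h.py <<'E'
def Rdown(yaw,k):
    """k='x': fingers close along jig x; 'y': along jig y; yaw deg"""
    a=np.radians(yaw+{'x':0,'X':180,'y':90,'Y':-90}[k]); y=np.array([np.cos(a),np.sin(a),0]);z=np.array([0,0,-1.])
    return np.column_stack([np.cross(y,z),y,z])
E
python3 - <<'E'
from h import *
for p,ks in (((.618,.19,.25),'xX'),((.485,-.296,.2),'xX'),((.535,.27,.2),'yY'),((.545,.1,.2),'yY'),((.487,.172,.2),'xX'),((.645,.172,.23),'xX')):
    for k in ks:
        q=robot.ik(p,Rdown(0,k)); print(p,k,None if q is None else np.round(q))
k='x'
q=[robot.ik((.618,.19,.25),Rdown(0,k)) for k in 'xX']
k='x' if q[0] is not None and (q[1] is None or abs(q[0][5])<=abs(q[1][5])) else 'X'
robot.goto((.618,.19,.25),Rdown(0,k)); print(k,robot.read_t())
im,d,T=grab('wrist','w1.png')
hsv=cv2.cvtColor(im,cv2.COLOR_RGB2HSV);m=cv2.inRange(hsv,(22,120,90),(35,255,255))
n,l,s,c=cv2.connectedComponentsWithStats(m)
for i in range(1,n):
    if s[i,4]>100: print(s[i],c[i],ray('wrist',T,*c[i],.11),np.median(cloud('wrist',d,T)[l==i],0))
E
```

```text
(0.618, 0.19, 0.25) x [ 34.  17.  -1.   0. -72. 146.]
(0.618, 0.19, 0.25) X [ 34.  17.  -1.   0. -72. -34.]
(0.485, -0.296, 0.2) x [ -12.   12.  -15.    0.  -63. -168.]
(0.485, -0.296, 0.2) X [-12.  12. -15.   0. -63.  12.]
(0.535, 0.27, 0.2) y [  45.   15.  -11.    0.  -64. -135.]
(0.535, 0.27, 0.2) Y [ 45.  15. -11.   0. -64.  45.]
(0.545, 0.1, 0.2) y [  31.   10.  -17.    0.  -63. -121.]
(0.545, 0.1, 0.2) Y [ 31.  10. -17.   0. -63.  59.]
(0.487, 0.172, 0.2) x [ 41.   7. -21.   0. -62. 139.]
(0.487, 0.172, 0.2) X [ 41.   7. -21.   0. -62. -41.]
(0.645, 0.172, 0.23) x [ 32.  20.  -0.   0. -70. 148.]
(0.645, 0.172, 0.23) X [ 32.  20.  -0.   0. -70. -32.]
X 3.3417
[295 197  53  21 139] [320.4028777  202.15107914] [0.61525018 0.16997763 0.11      ] [0.61619379 0.16946445 0.10596654]
[ 301  210   39   38 1133] [320.02383054 228.56222418] [0.61550267 0.18901184 0.11      ] [0.6155237  0.18890021 0.11070123]
```

View pics/w1.png

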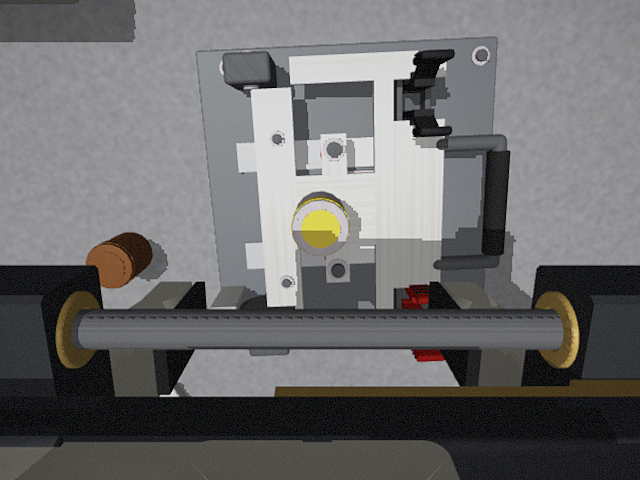

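The wrist view shows the weight's cap at (320,228), handle sleeve at (496,203), black catch tabs at (433,58) and (433,128), and red tabs partly hidden at (425,320). Now I grasp the weight and measure the catch and handle from this same frame.

Run:
```python
from h import *
z=np.load('w1.png.npz');im,d,T=z['im'],z['d'],z['T'];P=cloud('wrist',d,T);hsv=cv2.cvtColor(im,cv2.COLOR_RGB2HSV)
m=np.zeros((480,640),bool);m[40:145,400:460]=1
m&=(P[...,2]>.095)&(P[...,2]<.12)
n,l,s,c=cv2.connectedComponentsWithStats(m.astype(np.uint8))
for i in range(1,n):
    if s[i,4]>30: print('blk',s[i],P[l==i].mean(0).round(4),P[l==i].min(0).round(4),P[l==i].max(0).round(4))
m=np.zeros((480,640),bool);m[155:245,470:520]=1;m&=(hsv[...,2]<60)&(P[...,2]>.045)&(P[...,2]<.075)
p=P[m];print('sleeve',len(p),p.mean(0),p.min(0),p.max(0),np.polyfit(p[:,1],p[:,0],1))
v,u=np.nonzero(m)
print(ray('wrist',T,499,150,.06),ray('wrist',T,492,255,.06))
R=Rdown(0,'X')
robot.servo_line((.6155,.189,.14),R)
robot.servo_line((.6155,.189,.076),R,speed=.06)
robot.move_gripper(0); print(robot.read_grip_width(),robot.read_finger_force(),robot.read_force())
robot.servo_line((.6155,.189,.10),R,speed=.05);robot.servo_line((.6155,.189,.23),R)
print(robot.read_grip_width(),robot.read_force(),robot.read_t())
R=Rdown(-4.5,'X')
p=np.array([.4853,-.2965,.23]); robot.goto(p+[0,.02,.03],R)
im,d,T=grab('wrist','w2.png');print(robot.read_t())
```

```text
blk [415  49  39  15 482] [0.5415 0.0739 0.1087] [0.5293 0.0696 0.0951] [0.5512 0.0765 0.1139]
blk [414 126  38  11 366] [0.5395 0.1215 0.1098] [0.5273 0.1183 0.0951] [0.5492 0.1249 0.1136]
sleeve 2078 [0.47296125 0.17540612 0.06322443] [0.46103825 0.13977442 0.05175682] [0.48099463 0.21423112 0.06804152] [-0.04001944  0.4799809 ]
[0.47235228 0.13618471 0.06      ] [0.4692315 0.2233473 0.06     ]
0.4745527244323261 30.000041127204895 [-0.15926499 -0.22313521  0.32263612]
0.4710183501632669 [ 0.51776759 -0.95017387 -3.9435936 ] 7.9417
9.7583
```

View pics/w2.png

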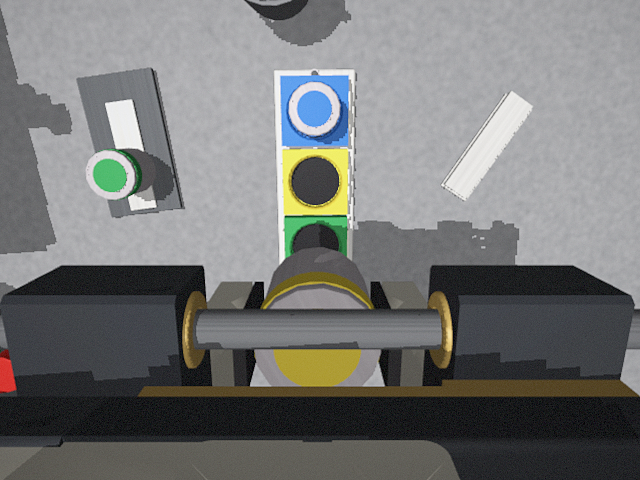

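The wrist view shows the empty yellow pocket at (315,181) with blue at (314,108) and green at (318,240). The weight hangs straight in the fingers.

Run:
```python
from h import *
z=np.load('w2.png.npz');im,d,T=z['im'],z['d'],z['T'];P=cloud('wrist',d,T);hsv=cv2.cvtColor(im,cv2.COLOR_RGB2HSV)
y=cv2.inRange(hsv,(20,100,80),(36,255,255));y[230:]=0;y[:,:260]=0;y[:,370:]=0
cs,h=cv2.findContours(y,cv2.RETR_CCOMP,cv2.CHAIN_APPROX_NONE)
print('rim z',np.percentile(P[y>0][:,2],[5,25,50,75,95]))
zr=np.median(P[y>0][:,2])
fl=P[176:187,305:325].reshape(-1,3);print('floor',np.median(fl,0))
for c,hh in zip(cs,h[0]):
    if len(c)>60:
        e=cv2.fitEllipse(c); print(hh[3],e,ray('wrist',T,*e[0],zr), cv2.minAreaRect(c))
g=cv2.inRange(hsv,(100,120,80),(130,255,255));g[:, :270]=0;g[:,360:]=0;g[150:]=0
for nme,mm in(('y',y),):
    v,u=np.nonzero(mm);r=np.array([ray('wrist',T,a,b,zr) for a,b in zip(u,v)]); R2=cv2.minAreaRect(r[:,:2].astype(np.float32)*1000);print(R2)
print(robot.read_position(),robot.read_force())
```

```text
rim z [0.01182521 0.02082224 0.02164183 0.02226338 0.02314369]
floor [ 0.48594658 -0.29816783  0.01260701]
-1 ((315.0472412109375, 181.19728088378906), (74.39334106445312, 76.2597427368164), 177.94688415527344) [ 0.48533895 -0.29901245  0.02164183] ((315.0, 182.0), (66.0, 64.0), 90.0)
0 ((314.92120361328125, 180.6077423095703), (48.392662048339844, 48.58175277709961), 20.033523559570312) [ 0.48541239 -0.29956258  0.02164183] ((315.0, 180.5), (48.0, 49.0), 0.0)
((485.510009765625, -298.1422119140625), (60.78451156616211, 59.31621170043945), 86.52861022949219)
[ 0.48592922 -0.27575691  0.25982158] [ 0.7387542   0.53259601 -4.55529649]
```

```bash
cat > pl.py <<'E'
from h import *
R=Rdown(-4.0,'X');p=np.array([.4854,-.2987,.0])
robot.goto(p+[0,0,.10],R);robot.servo_line(p+[0,0,.045],R,speed=.08)
f0=robot.read_force();print(f0)
for z in np.arange(.042,.0235,-.0015):
    robot.servo_line(p+[0,0,z],R,speed=.03);f=robot.read_force()-f0;print(round(z,4),robot.read_position()[2].round(4),f.round(1))
    if f[2]>3.5: break
E
python3 pl.py
```

```text
[-0.19070471 -0.10476104 -4.95997888]
0.042 0.0422 [-0.5  0.   0.7]
0.0405 0.0405 [1.  0.8 1.1]
0.039 0.0389 [ 0.3 -0.6  0.9]
0.0375 0.0374 [-0.2 -0.   0.9]
0.036 0.0359 [ 0.1 -0.8  0.4]
0.0345 0.0344 [0.2 0.9 1. ]
0.033 0.0329 [0.3 0.2 0.6]
0.0315 0.0314 [1.3 0.6 0.7]
0.03 0.0299 [-0.9 -0.   0.8]
0.0285 0.0284 [ 0.   1.2 -0. ]
0.027 0.0277 [-2.   2.9 11.1]
```

The weight bottomed at TCP z of about 0.028, which matches the floor height. I release it, verify, and go over the black catch.

Run:
```python
from h import *
R=Rdown(-4.0,'X');p=np.array([.4854,-.2987,.0])
robot.servo_line(p+[0,0,.0283],R,speed=.03)
robot.move_gripper(.72);robot.dwell(.3);print(robot.read_finger_force())
robot.servo_line(p+[0,0,.13],R,speed=.12);robot.servo_line(p+[0,.06,.23],R)
im,d,T=grab('wrist','w3.png');P=cloud('wrist',d,T);hsv=cv2.cvtColor(im,cv2.COLOR_RGB2HSV)
m=cv2.inRange(hsv,(20,100,80),(36,255,255));m&=((P[...,2]>.055)*255).astype(np.uint8)
print((m>0).sum(),np.median(P[m>0],0))
R=Rdown(2.3,'Y');robot.goto((.5405,.15,.25),R);robot.move_gripper(1)
im,d,T=grab('wrist','w4.png');print(robot.read_t())
a=np.hstack([cv2.imread('pics/w3.png'),cv2.imread('pics/w4.png')]);cv2.imwrite('pics/w34.png',cv2.resize(a,(800,300)))
```

```text
0.0
4014 [ 0.47843131 -0.26938255  0.31461036]
19.35
```

View pics/w34.png

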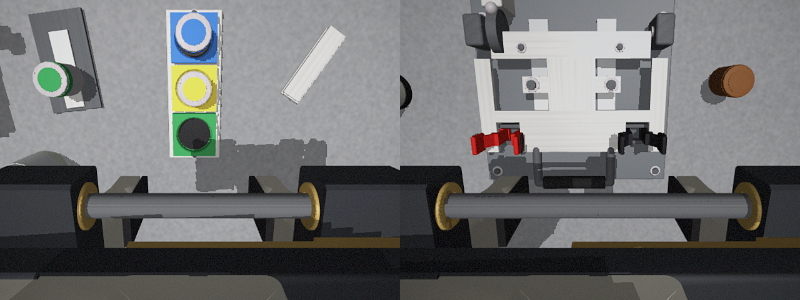

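The left half shows the yellow weight standing in the yellow holder at (193,88), with green still empty. The right half shows the red catch at (497,142) and the black at (641,140) in one view. I measure both and squeeze the black one.

```bash
cat > sq.py <<'E'
from h import *
def tabs(fn):
    z=np.load(fn);im,d,T=z['im'],z['d'],z['T'];P=cloud('wrist',d,T);hsv=cv2.cvtColor(im,cv2.COLOR_RGB2HSV)
    out=[]
    for nm in('blk','red'):
        red=((hsv[...,0]<8)|(hsv[...,0]>172))&(hsv[...,1]>130)
        m=(P[...,2]>.094)&(P[...,2]<.125)&(abs(P[...,0]-.54)<.04)&(P[...,1]>.03)&(P[...,1]<.33)
        m&= red if nm=='red' else (hsv[...,2]<80)&~red
        n,l,s,c=cv2.connectedComponentsWithStats(m.astype(np.uint8))
        for i in range(1,n):
            if s[i,4]>40: 
                a=P[l==i];a=a[a[:,2]>.104];print(nm,s[i,4],a.mean(0).round(4),a[:,:2].min(0).round(4),a[:,:2].max(0).round(4))
if __name__=='__main__': 
    z=np.load('w3.png.npz');P=cloud('wrist',z['d'],z['T']);hsv=cv2.cvtColor(z['im'],cv2.COLOR_RGB2HSV)
    m=(cv2.inRange(hsv,(20,100,80),(36,255,255))>0)&(P[...,2]>.05)&(P[...,2]<.09);print('wt',m.sum(),np.median(P[m],0))
    tabs('w4.png.npz')
E
python3 sq.py
```

```text
wt 1179 [ 0.48501724 -0.2991999   0.06243346]
blk 337 [0.5386 0.1221 0.1106] [0.5274 0.1186] [0.5492 0.1256]
blk 399 [0.5408 0.0745 0.1106] [0.5296 0.0709] [0.5512 0.0773]
blk 97 [0.5301 0.2396 0.1043] [0.5219 0.2391] [0.5408 0.2403]
red 518 [0.5312 0.2898 0.1099] [0.52   0.2873] [0.5416 0.2936]
red 348 [0.5336 0.2424 0.1104] [0.5219 0.2397] [0.5439 0.2468]
```

```bash
cat > sq2.py <<'E'
from sq import *
R=Rdown(2.4,'Y')
def squeeze(x,y):
    robot.goto((x,y,.16),R);robot.servo_line((x,y,.084),R,speed=.1)
    print('down',robot.read_force());robot.move_gripper(.285);robot.dwell(.3)
    print(robot.read_grip_width(),robot.read_finger_force(),robot.read_force())
    robot.move_gripper(1);robot.servo_line((x,y,.16),R,speed=.15)
squeeze(.5397,.0983)
robot.goto((.5405,.15,.25),R);grab('wrist','w5.png');tabs('w5.png.npz');print(robot.read_t())
E
python3 sq2.py
```

```text
down [-0.35943081  0.29914181 -0.70358063]
0.3149196056286161 30.000023413449526 [0.07594655 1.49572368 1.29125454]
blk 480 [0.5394 0.1046 0.1091] [0.5278 0.1005] [0.5498 0.109 ]
blk 323 [0.5401 0.0917 0.1096] [0.5278 0.0865] [0.5503 0.095 ]
blk 96 [0.5367 0.2398 0.1044] [0.5252 0.2394] [0.5431 0.2405]
red 504 [0.5312 0.2897 0.1099] [0.5202 0.2874] [0.5416 0.2934]
red 352 [0.5336 0.2423 0.1102] [0.5221 0.2396] [0.5437 0.2474]
24.3667
```

Both black jaws are fully in. Now the red one, then I check the handle height.

```bash
sed -i '/^squeeze(/,$d' sq2.py
cat > sq3.py <<'E'
from sq2 import *
def sleeve(fn):
    z=np.load(fn);P=cloud('wrist',z['d'],z['T']);hsv=cv2.cvtColor(z['im'],cv2.COLOR_RGB2HSV)
    m=(abs(P[...,0]-.472)<.03)&(abs(P[...,1]-.179)<.036)&(P[...,2]>.045)&(P[...,2]<.1)&(hsv[...,2]<70)
    p=P[m];t=p[p[:,2]>np.percentile(p[:,2],60)];print('sleeve',len(p),t.mean(0).round(4),np.percentile(p[:,2],95),p.min(0),p.max(0))
sleeve('w4.png.npz');sleeve('w5.png.npz')
squeeze(.5324,.2663)
robot.goto((.52,.18,.25),R);grab('wrist','w6.png');tabs('w6.png.npz');sleeve('w6.png.npz');print(robot.read_t())
E
python3 sq3.py
```

```text
sleeve 1701 [0.4709 0.1789 0.0655] 0.0662220136504072 [0.46111507 0.14316744 0.05463158] [0.48120843 0.21495731 0.06758631]
sleeve 1784 [0.4709 0.1789 0.0715] 0.07218406627283419 [0.46082143 0.1430768  0.0610805 ] [0.48106656 0.21496817 0.07388771]
down [0.47084172 0.34740623 0.67512913]
0.31772590271119855 30.000561587512493 [-3.37968537  7.04041616  1.69499629]
blk 549 [0.5391 0.1049 0.109 ] [0.5282 0.1004] [0.5497 0.1094]
blk 309 [0.5398 0.0922 0.1099] [0.5288 0.0868] [0.5502 0.0952]sq.py:12: RuntimeWarning: Mean of empty slice.
  a=P[l==i];a=a[a[:,2]>.104];print(nm,s[i,4],a.mean(0).round(4),a[:,:2].min(0).round(4),a[:,:2].max(0).round(4))
  ret = um.true_divide(
Traceback (most recent call last):
  File "sq3.py", line 8, in <module>
    robot.goto((.52,.18,.25),R);grab('wrist','w6.png');tabs('w6.png.npz');sleeve('w6.png.npz');print(robot.read_t())
                                                       ~~~~^^^^^^^^^^^^^^
  File "sq.py", line 12, in tabs
    a=P[l==i];a=a[a[:,2]>.104];print(nm,s[i,4],a.mean(0).round(4),a[:,:2].min(0).round(4),a[:,:2].max(0).round(4))
                                                                  ~~~~~~~~~~~^^^
ValueError: zero-size array to reduction operation minimum which has no identity
```

```bash
sed -i 's/s\[i,4\]>40: /s[i,4]>200:/' sq.py; sed -i '/^sleeve(/,$d' sq3.py
python3 - <<'E'
from sq3 import *
tabs('w6.png.npz');sleeve('w6.png.npz');print(robot.read_t())
E
```

```text
blk 549 [0.5391 0.1049 0.109 ] [0.5282 0.1004] [0.5497 0.1094]
blk 309 [0.5398 0.0922 0.1099] [0.5288 0.0868] [0.5502 0.0952]
red 468 [0.5325 0.2602 0.1089] [0.5212 0.2564] [0.5429 0.2645]
red 289 [0.5321 0.2726 0.1097] [0.5206 0.27  ] [0.5423 0.276 ]
sleeve 1833 [0.4712 0.179  0.0775] 0.07825045989538924 [0.46144557 0.14303467 0.06683224] [0.48143561 0.21490941 0.07962756]
29.5917
```

View pics/w6.png

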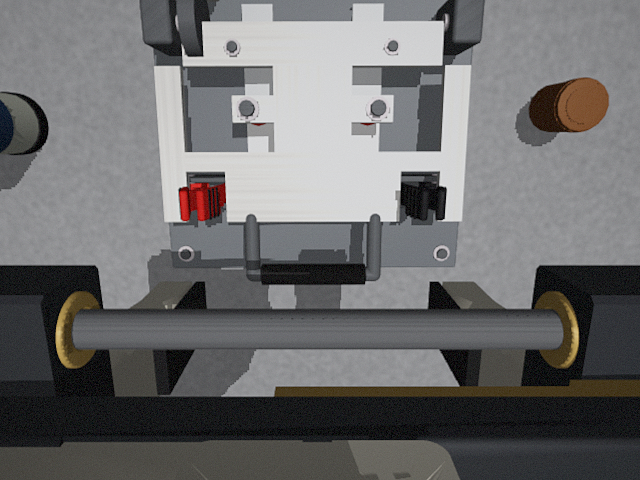

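Both red jaws are in and the leaf floats, with the sleeve 12 mm up. The sleeve spans (262–365, 273). Next I grasp the handle and swing the leaf.

```bash
cat > sw.py <<'E'
from h import *
R=Rdown(2.4,'X');h=np.array([np.cos(np.radians(2.4)),np.sin(np.radians(2.4)),0]);H=np.array([.471,.179,.056])+.195*h
def tcp(a): return H-.195*np.cos(a)*h+[0,0,.195*np.sin(a)-.019]
p=tcp(.065)
robot.goto(p+[0,0,.1],R);robot.move_gripper(.43)
robot.servo_line(p,R,speed=.1);print('down',robot.read_force())
robot.move_gripper(0);print(robot.read_grip_width(),robot.read_finger_force(),robot.read_force())
for a in np.linspace(.065,1.36,15)[1:]:
    robot.servo_line(tcp(a),R,speed=.1);f=robot.read_force();print(round(a,2),f.round(1),round(robot.read_grip_width(),3))
    if np.linalg.norm(f)>50: break
grab('wrist','w7.png');grab('side','s7.png');print(robot.read_t())
a=np.hstack([cv2.imread('pics/w7.png'),cv2.imread('pics/s7.png')]);cv2.imwrite('pics/e.png',cv2.resize(a,(800,300)))
E
python3 sw.py
```

```text
down [0.51313314 0.00735173 0.30641321]
0.19534195225683681 29.996928870677948 [-3.65153603  2.09761723  1.76574179]
0.16 [-3.4  3.1 -3.6] 0.196
0.25 [-4.2  4.3 -3.1] 0.196
0.34 [-4.1  3.1 -1.9] 0.192
0.44 [-5.1  3.7 -4.4] 0.195
0.53 [-6.1  3.1  0.2] 0.195
0.62 [-5.2  3.7 -1.4] 0.194
0.71 [-7.   2.2  0.4] 0.193
0.81 [-5.4  1.4  6.3] 0.198
0.9 [-4.1  1.7  6.8] 0.196
0.99 [-5.8  2.2  6. ] 0.191
1.08 [-5.3  3.3  6.1] 0.198
1.18 [-3.9  3.   5.8] 0.198
1.27 [-3.2  3.4  5.8] 0.197
1.36 [-2.4  3.4  6. ] 0.194
38.4167
```

View pics/e.png

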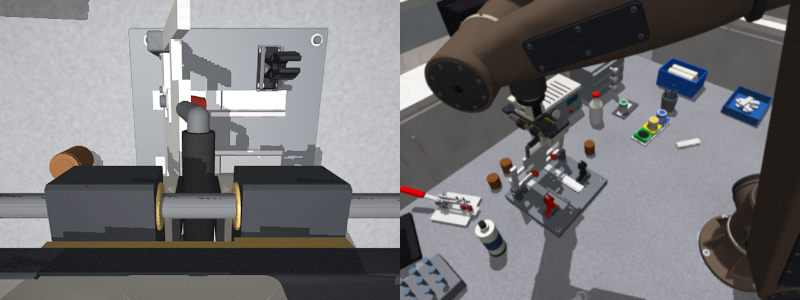

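The wrist view shows the sleeve pinched at (198,160) with the leaf nearly upright. The side view shows the leaf standing open and the yellow weight in its holder at (655,125).

Run:
```python
from h import *
robot.dwell(.5);print(robot.read_finger_force(),abs(robot.read_qvel()).max(),robot.read_position());print(robot.job_done())
```

```text
29.997646808624268 0.08619899689518234 [0.6253114  0.18570254 0.22791817]
the job is handed in; nothing more can be done
None
```

I handed the job in at about 39 s, but the verdict wasn't shown: the yellow weight is home in the yellow holder, both catches are squeezed in, and the gripper is holding the leaf open at about 1.36 rad (estimated from the arm's pose).

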